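# Close and lock the battery cover of a field recorder

## Task

Swing the recorder's battery cover down until it is fully shut, then push its spring-loaded wing stud in and, keeping it pushed in, turn it a quarter turn clockwise (seen from above) so that it catches and keeps the cover locked. How deep the stud must go is not known beforehand: feel for the bottom of its receptacle and press on it gently (some 15 N in all; 20 N or more damages it). Let go of the stud and leave the other things on the bench where they are.

Things in the scene. Friction and masses are not known exactly. Their poses are not given: they have to be found in the camera images.
- recorder: Grey instrument case with black corner bumpers, 200 (x) x 220 (y) x 90 mm tall, open on top (battery bay), fixed to the bench; origin at the centre of its underside, z up, -x side roughly towards the robot. Its cover is hinged along its +x top edge.
- cover (a joint): Hinge of the cover, rad: 0 = fully shut and level, grows as the cover opens upward (its -x edge rises; at most 1.2). It stays where it is left; pressing down with about 2 to 4 N near its free edge shuts it against a stop.
- cover_hinge (a point): Middle of the cover's hinge line. The axes are the cover's: the hinge line is along y, the cover plate (190 x 220 x 6 mm) reaches from here 190 mm towards its -x, z is normal to the plate; the plate's mid-plane passes through this point. Shut, the plate's upper face is 96 mm above the bench.
- press_spot (a point): Clear spot on the upper face of the cover near its free edge, good for pressing it shut: 165 mm from the hinge line and 80 mm to the +y side of the stud. Axes of the cover.
- wing (a point): Centre of the stud's wing, a dark steel bar 36 (x) x 10 (y) x 22 mm (z) to be pinched across its 10 mm. It stands on a round flange 40 mm across, 5 mm thick, whose upper face is 11 mm below this point and on which fingertips may stand to push. z: stud axis, out of the cover (up when shut). Stud out: this point is 38 mm above the cover's upper face, 155 mm from the hinge line, half-way along it.
- stud_push (a joint): How far the stud is pushed into the cover, m: 0 fully out (start), end 0.022. Its spring pushes out with 4 N at 0 and 0.35 N more per mm. Cover shut, its cross-pin (parallel to the wing) goes down a keeper's slot and cannot turn until it clears the keeper at 6.5 to 16.5 mm (varies, not measured). Turned and let go it rises 2 mm into a notch and stays 4.5 to 14.5 mm in; not caught, it springs out.
- stud_turn (a joint): Turn of the stud, rad: 0 to 0.08 at the start (wing pointing at the hinge), grows clockwise seen from above, stop at 1.60; 1.57 is locked (wing parallel to the hinge line). Stays where it is left.
- bottom (a joint): Sprung bottom of the receptacle under the keeper, m pressed down by the stud: 0 untouched. The stud meets it 1 mm deeper than where it can turn; it gives 1 mm per 9 N. More than 0.0016 (14 N on it, 21 to 25 N in all on the stud) damages it.
- screwdriver: Loose screwdriver with a yellow handle lying on the bench (bystander); origin below its middle.
- carton: Loose small cardboard box 120 x 90 x 70 mm (bystander); origin at the centre of its underside.
- handset: Loose black upright handset on a round foot, 80 mm across and 130 mm tall (bystander); origin at the centre of its underside.

How it is judged:
By the outcome, as a careful person would: the job done as asked, in the order asked, and still so for the second after the job is handed in, with the robot touching nothing.
It also fails if it takes over 58 s, if anything falls off the work surface, if the arm or the gripper's body presses on something with over 40 N, if the wrist force passes 120 N, or if a joint passes its speed limit or range.

## Robot

A 6-joint arm with a two-finger parallel gripper is mounted at the origin on the work surface. World frame = base frame: x ahead of the robot, y to its left, z up, the work surface at z = 0. Lengths are in m, angles in rad, forces in N, time in s.
With the tool pointing down it reaches from about 0.375 to 0.9 m from the base axis. Payload 3.1 kg.
Tool frame: the origin (TCP) lies between the finger pads; the fingertips stand 8 mm ahead of it and the grasp point (between the pads) lies 11 mm behind it; z points along the fingers, y is the line along which they close (so a half turn about z gives the same grasp; the last joint's range is limited). The gripper opens to 87 mm and grips with 3 to 60 N. Pads are 19 mm wide; open, the fingers measure 117 mm over their backs; the gripper's body (75 mm by 190 mm) begins 51 mm behind the grasp point.
Start: joints at [1.111, 0.527, 1.433, -0, 1.181, -0.178], TCP at [0.173, 0.601, 0.231] pointing down, gripper open.
Joint ranges: [-3.08, 3.08], [-0.75, 2.2], [0.22, 2.44], [-1.43, 4.57], [0, 2.65], [-2.85, 2.85]. Speed limits (rad/s): [2.79, 2.79, 3.14, 3.14, 3.14, 3.14].

## Interface

Orientations are given as a unit quaternion [x, y, z, w].
In Python, from rig import robot, vision, job gives the robot as it stands.
- The arm moves only by the shell command python3 -m handwheel 'ROWS' [OPENING] [FORCE]. ROWS is JSON, a list of rows, each a list of 4 numbers: the shift along the tool's x, y, z as a fraction of full scale, then the turn about the tool's z as a fraction of full scale. A call has 1 to 20 rows; each row is the pose to reach, as a shift and turn from the pose commanded when the call began, along the tool's axes at that moment, turning the shorter way round; what a row does not reach only later rows make up. Full scale, the value 1, is 300 mm for a shift and 2 pi rad for a turn. A row lasts 1/12 s, in which the tool goes at most 41.7 mm and 7.16 degrees, less where a joint would pass 70% of its speed; a pose out of reach is approached as far as the arm can. A call with a number of a shift or a turn outside -1 to 1 is refused whole. A call with a gripper value outside its range is refused whole. OPENING is the opening in per cent of the stroke, from 0 (shut) to 100 (fully open), set as the call begins (- or left out, the last holds). The fingers move at their own pace and stop on an object; FORCE is the grip in N (left out, the last holds). Time passes only in rows, so rows that repeat a pose let the fingers close. It gives the time, the measured TCP pose, the force, the opening and the grip force at its end, in the units of the state.
- robot.get_obs(): the state, without advancing time (a new reading comes with each control period).
- vision.camera(name): name is "scene" or "top" or "wrist"; returns a dict with "frame" (420x560x3 uint8, red, green, blue), "K" (3x3 intrinsics, pixels), "cam_to_world" (4x4, takes a point from camera to world coordinates); the wrist camera has in their place "hand_eye" (4x4, takes a point from camera to tool coordinates, whose origin is the TCP and whose axes are the flange's). Camera axes: x right, y down, z forward; pixel columns grow to the right and rows downward; lengths in m; the calibration is good to about 2 mm. A picture is of the moment at which its call begins: read the wrist's pose just before it. There is no depth.
- job.hand_in(): hands the job in; it is judged then, once.
Trained networks look in the newest picture that a camera, given by its name, has taken for a name from the list of things; names that differ only in an ending like _2 or _b are one class to them, and where a whole thing is asked for, a point or a joint stands for the part that bears it (a point fixed in the world has none). Each returns a list of dicts, best first, with "conf" (0 to 1); they miss things now and then, are a little off and sometimes report something else, mostly with a low value. They report only what shows in the picture. A call takes as long as a camera call.
- vision.look_for(camera, label): "point" ([row, column] in pixels, amid what is visible of it).
- vision.outline_of(camera, label): "mask" (420x560 bool, what is visible of it) and "point" ([row, column] in pixels, amid what is visible of it).
The state is a dict: "time": time; "q": joint angles; "joint_velocities": joint speeds; "joint_torque": joint torques, N m; "position": TCP position; "tool_rot": TCP orientation; "ft_force": force on the tool from outside, world axes, zero at the start; "moment": the same for the moment, N m; "grip_width": finger opening in m; "grip_force": force on a finger pad.
Only numpy, scipy, OpenCV 4.12 (cv2) and the standard library are available. Lean on these libraries where they do the work, as an engineer would, in place of code of your own. Each camera call takes 0.05 s, during which the arm holds its last target. There are 200 camera calls.

## Working session

There is one attempt and no reset: what is moved stays moved. The work goes in short steps, Python scripts to look and compute and a shell command to move; the robot and the scene stay as the last step left them, time stands still between calls to the robot, and variables do not carry over. Pictures are saved under pics/ and viewed, at most 10 in all, crops included, and the job is handed in when it is done.

```bash
ls; mkdir -p pics; cat > h.py <<'E'
import numpy as np,cv2
from rig import robot,vision,job
def snap(n,f=None):
    c=vision.camera(n)
    if f: cv2.imwrite(f,cv2.cvtColor(c["frame"],cv2.COLOR_RGB2BGR))
    return c
def ray(c,p):
    T=np.array(c["cam_to_world"]);d=T[:3,:3]@np.linalg.inv(c["K"])@[p[1],p[0],1.]
    return T[:3,3],d/np.linalg.norm(d)
def atz(c,p,z):
    o,d=ray(c,p);return o+d*(z-o[2])/d[2]
def proj(c,X):
    T=np.linalg.inv(np.array(c["cam_to_world"]));x=c["K"]@(T[:3,:3]@X+T[:3,3]);return x[1]/x[2],x[0]/x[2]
def tri(c1,p1,c2,p2):
    A=np.zeros((3,3));b=np.zeros(3)
    for c,p in((c1,p1),(c2,p2)):
        o,d=ray(c,p);M=np.eye(3)-np.outer(d,d);A+=M;b+=M@o
    return np.linalg.solve(A,b)
E
python3 - <<'E'
from h import *
print({k:np.round(v,3).tolist() for k,v in robot.get_obs().items()})
for n in("scene","top"):
    c=snap(n,f"pics/{n}0.png");print(n,np.round(c["cam_to_world"],3).tolist(),np.round(c["K"],1).tolist())
    for l in("recorder","cover","cover_hinge","press_spot","wing","screwdriver","carton","handset"):
        print(l,[(np.round(r["point"],1).tolist(),round(r["conf"],2)) for r in vision.look_for(n,l)[:2]])
E
```

```text
pics
{'time': 0.0, 'q': [1.111, 0.528, 1.434, 0.0, 1.181, -0.179], 'joint_velocities': [-0.001, -0.0, -0.001, -0.0, 0.001, -0.0], 'joint_torque': [0.0, -44.005, -17.659, 0.063, 0.058, -0.0], 'position': [0.173, 0.6, 0.23], 'tool_rot': [0.14, 0.99, -0.001, -0.0], 'ft_force': [-0.034, 0.37, 1.028], 'moment': [0.006, 0.004, -0.018], 'grip_force': 0.0, 'grip_width': 0.087}
scene [[-0.723, 0.594, -0.352, 1.0], [0.691, 0.614, -0.382, 0.492], [-0.01, -0.519, -0.855, 1.183], [0.0, 0.0, 0.0, 1.0]] [[478.1, 0.0, 274.7], [0.0, 478.1, 219.1], [0.0, 0.0, 1.0]]
recorder [([217.9, 230.1], 0.91)]
cover [([205.6, 229.2], 0.61)]
cover_hinge [([203.8, 231.3], 0.74), ([148.3, 198.6], 0.27)]
press_spot [([206.5, 228.4], 0.64)]
wing [([188.4, 235.6], 0.59), ([204.0, 230.2], 0.55)]
screwdriver [([149.8, 195.3], 0.72)]
carton [([288.7, 402.2], 0.89)]
handset [([323.8, 362.0], 0.56)]
top [[-0.019, -0.982, 0.19, 0.337], [-1.0, 0.019, -0.002, -0.002], [-0.001, -0.19, -0.982, 1.302], [0.0, 0.0, 0.0, 1.0]] [[459.7, 0.0, 280.6], [0.0, 459.7, 203.3], [0.0, 0.0, 1.0]]
recorder [([187.0, 311.5], 0.91)]
cover [([179.6, 313.5], 0.57)]
cover_hinge [([184.9, 314.7], 0.82)]
press_spot [([181.8, 312.9], 0.91)]
wing [([187.2, 311.1], 0.52), ([210.3, 158.7], 0.44)]
screwdriver []
carton [([255.5, 145.5], 0.89)]
handset [([208.1, 157.3], 0.92)]
```

View pics/scene0.png

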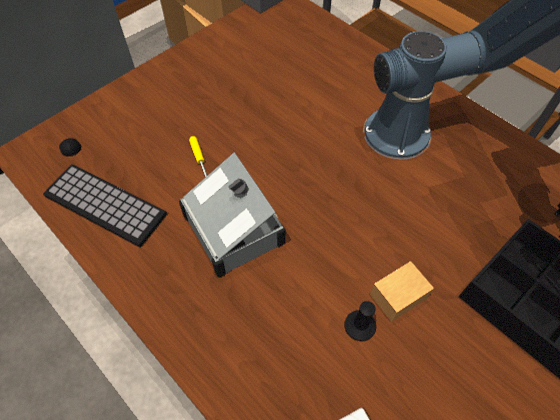

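View pics/top0.png

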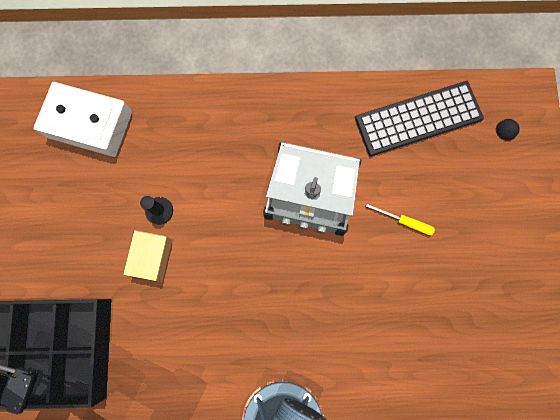

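Scene: recorder with half-open cover, stud near (187,238), screwdriver beside it. Top: stud near (187,313), recorder front face rows 210-232. Zooming for corners.

```bash
python3 - <<'E'
import cv2,numpy as np
a=cv2.imread('pics/scene0.png')[140:280,165:300];b=cv2.imread('pics/top0.png')[135:240,255:370]
f=lambda im,r0,c0:cv2.resize(im,None,fx=400/im.shape[1],fy=400/im.shape[1],interpolation=cv2.INTER_CUBIC)
A=f(a,0,0);B=f(b,0,0)
for I,r0,c0,w in((A,140,165,135),(B,135,255,115)):
    s=400/w
    for k in range(0,140,20):
        for j in range(0,140,20): cv2.circle(I,(int((j+.5)*s),int((k+.5)*s)),2,(0,0,255),-1)
H=max(A.shape[0],B.shape[0]);o=np.zeros((H,800,3),np.uint8);o[:A.shape[0],:400]=A[:, :400];o[:B.shape[0],400:]=B[:,:400]
cv2.imwrite('pics/z0.png',o)
E
```

```text
(no output)
```

View pics/z0.png

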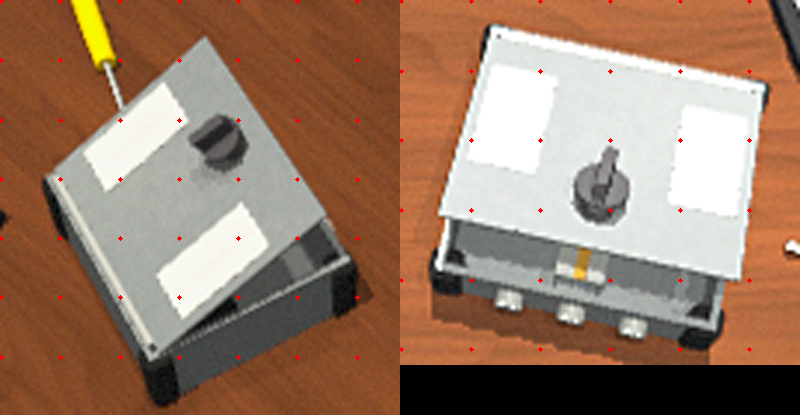

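```bash
cat > fit.py <<'E'
from h import *
from scipy.optimize import least_squares
def pts(p):
    x,y,yaw,th=p;c,s=np.cos(yaw),np.sin(yaw);R=np.array([[c,-s,0],[s,c,0],[0,0,1]])
    Ry=np.array([[np.cos(th),0,np.sin(th)],[0,1,0],[-np.sin(th),0,np.cos(th)]])
    L=np.array([[0,-.11,.003],[0,.11,.003],[-.19,-.11,.003],[-.19,.11,.003],[-.155,0,.041-.011]])
    return (R@Ry@L.T).T+[x,y,.093], R@Ry
E
python3 - <<'E'
from fit import *
s,t=snap("scene"),snap("top")
zs=lambda u,v:((v)/2.963-.5+140,(u)/2.963-.5+165)
zt=lambda u,v:((v)/3.478-.5+135,(u-400)/3.478-.5+255)
ob=[(s,i,zs(*q)) for i,q in enumerate([(52,180),(152,348),(206,38),(327,217),(224,143)])]+[(t,i,zt(*q)) for i,q in enumerate([(765,88),(492,35),(740,279),(440,214),(602,190)])]
f=lambda p:np.concatenate([np.subtract(proj(c,pts(p)[0][i]),q) for c,i,q in ob])
r=least_squares(f,[.55,-.06,-.1,.4],loss='soft_l1')
print(r.x,np.round(r.fun.reshape(-1,2) if r.fun.size==20 else 0,1));print(np.round(pts(r.x)[0],3))
for n,c in(("scene",s),("top",t)):
  pass
print(tri(s,zs(224,143),t,zt(602,190)))
E
```

```text
[ 0.71102925 -0.11452391 -0.23834202  0.45919771] [[-3.1 -0.4]
 [ 2.4  1.6]
 [ 0.6  0.1]
 [ 0.1  0.3]
 [-1.  -1.4]
 [ 0.4  0.2]
 [-1.2 -0.3]
 [ 0.6  0.2]
 [ 0.4 -0.2]
 [-0.7  0.2]]
[[ 0.686 -0.222  0.096]
 [ 0.738 -0.008  0.096]
 [ 0.521 -0.182  0.18 ]
 [ 0.573  0.032  0.18 ]
 [ 0.589 -0.085  0.189]]
[ 0.58736405 -0.08369792  0.18407849]
```

```bash
python3 -m handwheel '[[-0.95,-0.77,0,0],[-0.95,-0.77,0,0],[-0.95,-0.77,0,0],[-0.95,-0.77,0,0],[-0.95,-0.77,0,0],[-0.95,-0.77,0,0],[-0.95,-0.77,0,0],[-0.95,-0.77,0,0],[-0.95,-0.77,0,0],[-0.95,-0.77,0,0],[-0.95,-0.77,0,0]]' 0 20
python3 -m handwheel '[[-0.95,-0.77,0,0.243],[-0.95,-0.77,0,0.243],[-0.95,-0.77,0,0.243],[-0.95,-0.77,0,0.243],[-0.95,-0.77,0,0.243],[-0.95,-0.77,0,0.243],[-0.95,-0.77,0,0.243],[-0.95,-0.77,0,0.243],[-0.95,-0.77,0,0.243],[-0.95,-0.77,0,0.243],[-0.95,-0.77,0,0.243],[-0.95,-0.77,0,0.243],[-0.95,-0.77,0,0.243],[-0.95,-0.77,0,0.243],[-0.95,-0.77,0,0.243]]'
python3 -c "
from h import *
print(robot.get_obs())"
```

```text
time: 1.92
position: [0.3842, 0.2984, 0.2308]
tool_rot: [0.142, 0.99, 0.0, 0.0]
ft_force: [-0.5, -0.0, 0.1]
grip_width: 0.0217
grip_force: 0.0
time: 3.17
position: [0.5927, 0.0003, 0.2304]
tool_rot: [0.785, 0.62, -0.0, -0.0]
ft_force: [-0.1, 0.1, 0.2]
grip_width: 0.0001
grip_force: 0.0
{'time': 3.1667, 'q': array([-1.88095042e-01,  4.84037683e-01,  1.51596659e+00,  3.76766585e-04,
        1.14203368e+00,  4.55598261e-02]), 'joint_velocities': array([-5.13354786e-03, -1.62443678e-03,  5.09041132e-05, -1.10380887e-03,
       -5.64724580e-04, -2.27091967e-03]), 'joint_torque': array([-1.17339646e-01, -4.13887596e+01, -1.71563154e+01,  6.84606051e-02,
        3.23317980e-02,  2.86599097e-02]), 'position': array([5.92691910e-01, 2.80678025e-04, 2.30433605e-01]), 'tool_rot': array([ 7.84756960e-01,  6.19803546e-01, -1.63718208e-05, -2.80452168e-04]), 'ft_force': array([-0.1393546 ,  0.12874248,  0.20486575]), 'moment': array([-0.12848959,  0.10617035,  0.03944252]), 'grip_force': 0.0, 'grip_width': 0.0001240833934037083}
```

```bash
python3 -m handwheel '[[0,0,0.08,0],[0,0,0.13,0],[0,0,0.15,0],[0,0,0.165,0],[0,0,0.18,0],[0,0,0.195,0],[0,0,0.21,0],[0,0,0.225,0],[0,0,0.24,0],[0,0,0.255,0],[0,0,0.27,0],[0,0,0.285,0],[0,0,0.3,0],[0,0,0.315,0],[0,0,0.33,0],[0,0,0.345,0],[0,0,0.36,0],[0,0,0.375,0],[0,0,0.39,0],[0,0,0.4,0]]'
python3 -m handwheel '[[0,0,0.005,0],[0,0,0.01,0],[0,0,0.015,0],[0,0,0.015,0]]'
```

```text
time: 4.83
position: [0.5924, -0.0013, 0.1098]
tool_rot: [0.786, 0.619, -0.0, -0.0]
ft_force: [-1.0, 0.5, 2.9]
grip_width: 0.0003
grip_force: 1.1
time: 5.17
position: [0.593, -0.0014, 0.1058]
tool_rot: [0.786, 0.619, 0.0, 0.0]
ft_force: [-0.0, 1.0, -1.1]
grip_width: 0.0006
grip_force: 0.0
```

```bash
python3 -m handwheel '[[0,0,0.004,0],[0,0,0.006,0],[0,0,0.006,0]]'
python3 -m handwheel '[[0,0,0.003,0],[0,0,0.005,0],[0,0,0.005,0]]'
```

```text
time: 5.42
position: [0.5933, -0.0015, 0.1045]
tool_rot: [0.786, 0.619, 0.0, 0.0]
ft_force: [-0.9, -0.9, 1.0]
grip_width: 0.0006
grip_force: 0.8
time: 5.67
position: [0.5933, -0.0015, 0.1044]
tool_rot: [0.786, 0.619, 0.0, 0.001]
ft_force: [-1.9, -0.1, 10.6]
grip_width: 0.0004
grip_force: 5.0
```

```bash
python3 - <<'E'
from fit import *
s=snap("scene","pics/s1.png");t=snap("top","pics/t1.png")
for n in("scene","top"):print([(r["point"],r["conf"]) for r in vision.look_for(n,"wing")[:2]])
a=cv2.imread('pics/s1.png')[140:280,165:300]
cv2.imwrite('pics/z1.png',cv2.resize(a,None,fx=3,fy=3,interpolation=cv2.INTER_CUBIC))
E
```

```text
[]
[([205.7, 308.6], 0.45)]
```

View pics/z1.png

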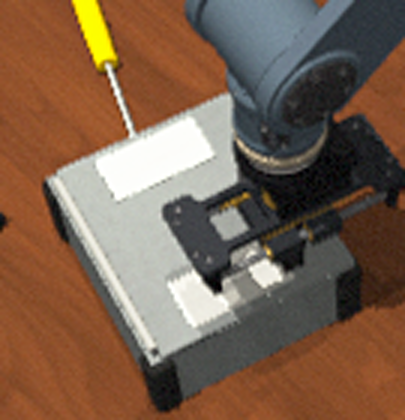

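```bash
python3 -m handwheel '[[0,0,-0.13,0],[0,0,-0.26,0],[0,0,-0.39,0],[0,0,-0.4,0],[-0.275,-0.047,-0.4,-0.25],[-0.275,-0.047,-0.4,-0.25],[-0.275,-0.047,-0.4,-0.25],[-0.275,-0.047,-0.4,-0.25],[-0.275,-0.047,-0.4,-0.25],[-0.275,-0.047,-0.4,-0.25],[-0.275,-0.047,-0.4,-0.25],[-0.275,-0.047,-0.4,-0.25],[-0.275,-0.047,-0.4,-0.25],[-0.275,-0.047,-0.4,-0.25],[-0.275,-0.047,-0.4,-0.25],[-0.275,-0.047,-0.4,-0.25],[-0.275,-0.047,-0.4,-0.25],[-0.275,-0.047,-0.4,-0.25],[-0.275,-0.047,-0.4,-0.25]]' 60
python3 - <<'E'
from fit import *
from scipy.spatial.transform import Rotation as R
o=robot.get_obs();w=snap("wrist","pics/w1.png");print(o["q"],np.round(w["hand_eye"],3).tolist(),np.round(w["K"],0).tolist())
T=np.eye(4);T[:3,:3]=R.from_quat(o["tool_rot"]).as_matrix();T[:3,3]=o["position"];w["cam_to_world"]=T@np.array(w["hand_eye"])
for l in("wing","cover","screwdriver"):
  for r in vision.look_for("wrist",l)[:2]:print(l,r["point"],r["conf"],atz(w,r["point"],.145))
print("predicted",proj(w,np.array([.560,-.078,.145])))
E
```

```text
time: 7.45
position: [0.5598, -0.0783, 0.2225]
tool_rot: [0.119, 0.993, -0.0, 0.0]
ft_force: [0.3, -0.4, -0.1]
grip_width: 0.0522
grip_force: 0.0
[-3.36611066e-01  4.56722010e-01  1.59358074e+00 -7.22341872e-06
  1.09108680e+00 -1.66811174e+00] [[-0.001, -0.96, -0.28, 0.076], [1.0, -0.001, -0.0, 0.001], [0.0, -0.28, 0.96, -0.155], [0.0, 0.0, 0.0, 1.0]] [[321.0, 0.0, 281.0], [0.0, 321.0, 204.0], [0.0, 0.0, 1.0]]
wing [205.7, 280.6] 0.93 [ 0.55272036 -0.07610669  0.145     ]
cover [218.9, 283.1] 0.79 [ 0.56339568 -0.07675588  0.145     ]
screwdriver [212.2, 40.7] 0.91 [ 0.5143564  -0.25436258  0.145     ]
predicted (np.float64(215.16670366594312), np.float64(280.4610886949685))
```

View pics/w1.png

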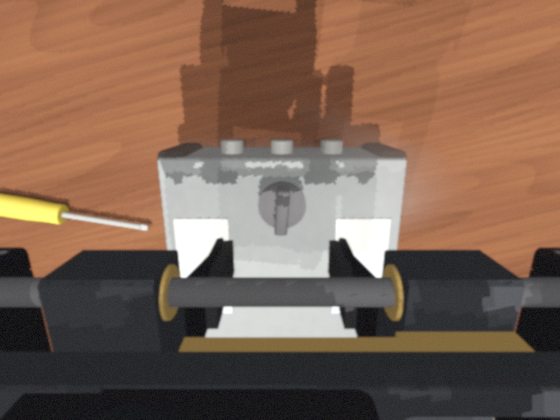

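```bash
python3 - <<'E'
from fit import *
from scipy.spatial.transform import Rotation as R
o=robot.get_obs();w=snap("wrist")
T=np.eye(4);T[:3,:3]=R.from_quat(o["tool_rot"]).as_matrix();T[:3,3]=o["position"];w["cam_to_world"]=T@np.array(w["hand_eye"])
m=vision.outline_of("wrist","wing")[0]["mask"].astype(np.uint8);ys,xs=np.nonzero(m);print(ys.min(),ys.max(),xs.min(),xs.max(),m.sum())
g=cv2.cvtColor(w["frame"],cv2.COLOR_RGB2GRAY)
print("flange",atz(w,(201,282),.123))
for X in ([.56,-.078,.123],[.56,-.078,.145]):print(proj(w,np.array(X)))
# case front edge corners: cover free edge / sides at z=.096
for p in((157,160),(157,404)):print(atz(w,p,.096))
a=w["frame"][150:260,225:340,::-1];cv2.imwrite('pics/w2.png',cv2.resize(a,None,fx=5,fy=5,interpolation=cv2.INTER_CUBIC))
E
```

```text
182 235 258 305 1869
flange [ 0.55538881 -0.07556191  0.123     ]
(np.float64(206.88003458162254), np.float64(280.4507440425093))
(np.float64(215.17725507184488), np.float64(280.4240079263413))
[ 0.49855478 -0.17168392  0.096     ]
[0.54915472 0.03604566 0.096     ]
```

View pics/w2.png

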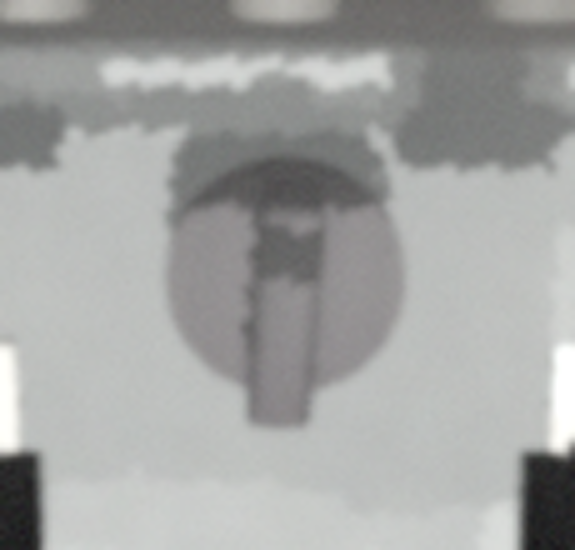

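```bash
cat > rd.py <<'E'
from h import *
L=[]
for i in range(8):
    o=robot.get_obs();L.append(np.r_[o["ft_force"],o["position"]*1e3,o["moment"],o["time"],o["grip_width"]*1e3]);vision.camera("wrist") if i<7 else 0
L=np.array(L);print("mean",np.round(L.mean(0),2),"sd",np.round(L[:,:3].std(0),2))
E
python3 rd.py
python3 -m handwheel '[[0.001,0.0045,0.1,0.008],[0.001,0.0045,0.2,0.008],[0.001,0.0045,0.24,0.008],[0.001,0.0045,0.26,0.008],[0.001,0.0045,0.275,0.008],[0.001,0.0045,0.285,0.008],[0.001,0.0045,0.293,0.008],[0.001,0.0045,0.293,0.008],[0.001,0.0045,0.293,0.008]]' 45 20
python3 rd.py
```

```text
mean [ 1.0000e-02  3.3000e-01 -1.3000e-01  5.5978e+02 -7.8250e+01  2.2276e+02
  0.0000e+00 -0.0000e+00 -2.0000e-02  7.9200e+00  5.2180e+01] sd [0.47 0.31 0.5 ]
time: 8.85
position: [0.5603, -0.077, 0.1356]
tool_rot: [0.143, 0.99, -0.0, 0.001]
ft_force: [-0.4, -0.9, 0.5]
grip_width: 0.0393
grip_force: 0.0
mean [-1.9000e-01 -1.4000e-01  2.4000e-01  5.6011e+02 -7.6970e+01  1.3541e+02
  1.0000e-02 -1.0000e-02  1.0000e-02  9.0200e+00  3.9200e+01] sd [0.43 0.6  0.44]
```

```bash
python3 -m handwheel '[[0,0,0.005,0],[0,0,0.006,0],[0,0,0.006,0],[0,0,0.006,0],[0,0,0.006,0],[0,0,0.006,0],[0,0,0.006,0],[0,0,0.006,0]]' 0 20
python3 rd.py
```

```text
time: 9.87
position: [0.5597, -0.0773, 0.133]
tool_rot: [0.143, 0.99, -0.0, -0.0]
ft_force: [-0.9, -1.3, -0.6]
grip_width: 0.01
grip_force: 20.0
mean [-8.2000e-01 -3.1000e+00 -4.1000e-01  5.5969e+02 -7.7280e+01  1.3304e+02
 -5.5000e-01  1.6000e-01 -2.0000e-02  1.0040e+01  9.9700e+00] sd [0.46 0.93 0.33]
```

```bash
python3 -m handwheel '[[0,-0.001,0.002,0],[0,-0.001,0.004,0],[0,-0.001,0.006,0],[0,-0.001,0.008,0],[0,-0.001,0.01,0],[0,-0.001,0.012,0],[0,-0.001,0.014,0],[0,-0.001,0.016,0],[0,-0.001,0.018,0],[0,-0.001,0.02,0],[0,-0.001,0.02,0]]'
python3 rd.py
```

```text
time: 11.13
position: [0.5597, -0.0773, 0.1271]
tool_rot: [0.143, 0.99, -0.0, 0.0]
ft_force: [-2.1, -4.3, 5.7]
grip_width: 0.0097
grip_force: 20.0
mean [-2.2600e+00 -3.5300e+00  5.3500e+00  5.5975e+02 -7.7260e+01  1.2711e+02
 -6.5000e-01  4.5000e-01 -2.0000e-02  1.1310e+01  9.8500e+00] sd [0.3  0.5  0.44]
```

```bash
cat > chk.py <<'E'
from h import *
import sys
F=[];Z=[]
for i in range(4):
    vision.camera("wrist");o=robot.get_obs();F.append(o["ft_force"]);Z.append(o["position"][2]*1e3)
z=np.mean(Z);f=np.mean(F,0);e=5.35+.35*(127.1-z);print(round(z,2),np.round(f,2),"exp",round(e,2),round(o["time"],2))
sys.exit(f[2]>e+1.6)
E
python3 -m handwheel '[[0,0,0.001,0],[0,0,0.002,0]]' >/dev/null && python3 chk.py && python3 -m handwheel '[[0,0,0.001,0],[0,0,0.002,0]]' >/dev/null && python3 chk.py && python3 -m handwheel '[[0,0,0.001,0],[0,0,0.002,0]]' >/dev/null && python3 chk.py && python3 -m handwheel '[[0,0,0.001,0],[0,0,0.002,0]]' >/dev/null && python3 chk.py && python3 -m handwheel '[[0,0,0.001,0],[0,0,0.002,0]]' >/dev/null && python3 chk.py && python3 -m handwheel '[[0,0,0.001,0],[0,0,0.002,0]]' >/dev/null && python3 chk.py
```

```text
126.57 [-1.49 -3.69  5.06] exp 5.54 11.85False
```

```bash
sed -i 's/sys.exit(f/sys.exit(int(f/; s/e+1.6)/e+1.6))/' chk.py
python3 -m handwheel '[[0,0,0.001,0],[0,0,0.002,0]]' >/dev/null && python3 chk.py && python3 -m handwheel '[[0,0,0.001,0],[0,0,0.002,0]]' >/dev/null && python3 chk.py && python3 -m handwheel '[[0,0,0.001,0],[0,0,0.002,0]]' >/dev/null && python3 chk.py && python3 -m handwheel '[[0,0,0.001,0],[0,0,0.002,0]]' >/dev/null && python3 chk.py && python3 -m handwheel '[[0,0,0.001,0],[0,0,0.002,0]]' >/dev/null && python3 chk.py && python3 -m handwheel '[[0,0,0.001,0],[0,0,0.002,0]]' >/dev/null && python3 chk.py
```

```text
125.99 [-2.25 -3.44  5.58] exp 5.74 12.22
125.43 [-2.3  -3.24  5.92] exp 5.93 12.58
124.86 [-2.47 -3.34  6.26] exp 6.13 12.95
124.31 [-2.27 -3.46  6.35] exp 6.33 13.32
123.74 [-2.74 -3.98  6.  ] exp 6.53 13.68
123.16 [-2.59 -3.75  6.88] exp 6.73 14.05
```

```bash

python3 -m handwheel '[[0,0,0.001,0],[0,0,0.002,0]]' >/dev/null && python3 chk.py && python3 -m handwheel '[[0,0,0.001,0],[0,0,0.002,0]]' >/dev/null && python3 chk.py && python3 -m handwheel '[[0,0,0.001,0],[0,0,0.002,0]]' >/dev/null && python3 chk.py && python3 -m handwheel '[[0,0,0.001,0],[0,0,0.002,0]]' >/dev/null && python3 chk.py && python3 -m handwheel '[[0,0,0.001,0],[0,0,0.002,0]]' >/dev/null && python3 chk.py && python3 -m handwheel '[[0,0,0.001,0],[0,0,0.002,0]]' >/dev/null && python3 chk.py && python3 -m handwheel '[[0,0,0.001,0],[0,0,0.002,0]]' >/dev/null && python3 chk.py && python3 -m handwheel '[[0,0,0.001,0],[0,0,0.002,0]]' >/dev/null && python3 chk.py
```

```text
122.6 [-2.2  -3.54  6.08] exp 6.92 14.42
122.03 [-2.6  -3.53  6.75] exp 7.12 14.78
121.46 [-2.29 -3.55  7.34] exp 7.32 15.15
120.89 [-2.56 -3.    7.43] exp 7.52 15.52
120.33 [-3.39 -3.35  7.54] exp 7.72 15.88
119.75 [-2.76 -3.52  7.54] exp 7.92 16.25
119.33 [-3.22 -3.22  8.93] exp 8.07 16.62
119.07 [-3.43 -3.18 11.34] exp 8.16 16.98
```

```bash

python3 -m handwheel '[[0,0,0.001,0],[0,0,0.002,0]]' >/dev/null ; python3 chk.py ; python3 -m handwheel '[[0,0,0,0.008],[0,0,0,0.016],[0,0,0,0.024],[0,0,0,0.032],[0,0,0,0.04],[0,0,0,0.05],[0,0,0,0.06],[0,0,0,0.06]]' && python3 rd.py
```

```text
118.82 [-4.37 -3.6  12.82] exp 8.25 17.35
time: 18.02
position: [0.5596, -0.0777, 0.1188]
tool_rot: [0.327, 0.945, -0.001, 0.0]
ft_force: [-4.5, -3.3, 12.9]
grip_width: 0.0099
grip_force: 20.0
mean [-4.6300e+00 -4.1900e+00  1.3040e+01  5.5967e+02 -7.7680e+01  1.1884e+02
 -8.3000e-01  9.2000e-01 -5.0000e-02  1.8190e+01  9.7900e+00] sd [0.29 0.69 0.35]
```

```bash

python3 -m handwheel '[[0,0,0.001,0.01],[0,0,0.001,0.02],[0,0,0.001,0.03],[0,0,0.001,0.04],[0,0,0.001,0.05],[0,0,0.001,0.06],[0,0,0.001,0.07],[0,0,0.001,0.08],[0,0,0.001,0.09],[0,0,0.001,0.1],[0,0,0.001,0.11],[0,0,0.001,0.12],[0,0,0.001,0.13],[0,0,0.001,0.14],[0,0,0.001,0.15]]' && python3 rd.py && python3 -m handwheel '[[0,0,0,0.01],[0,0,0,0.02],[0,0,0,0.03],[0,0,0,0.036],[0,0,0,0.036]]'  && python3 rd.py
```

```text
time: 19.62
position: [0.5588, -0.0781, 0.1187]
tool_rot: [0.72, 0.694, -0.001, 0.0]
ft_force: [-7.0, -6.5, 16.1]
grip_width: 0.01
grip_force: 20.0
mean [-6.9200e+00 -6.2000e+00  1.5450e+01  5.5875e+02 -7.8100e+01  1.1864e+02
 -1.2100e+00  1.3300e+00 -2.0000e-02  1.9790e+01  9.8200e+00] sd [0.38 0.34 0.59]
time: 20.38
position: [0.5585, -0.0781, 0.1186]
tool_rot: [0.793, 0.609, -0.001, 0.0]
ft_force: [-7.4, -5.5, 15.5]
grip_width: 0.01
grip_force: 20.0
mean [-7.2400e+00 -5.9800e+00  1.5660e+01  5.5847e+02 -7.8070e+01  1.1860e+02
 -1.2000e+00  1.4200e+00 -2.0000e-02  2.0560e+01  9.8600e+00] sd [0.43 0.46 0.51]
```

```bash

python3 -m handwheel '[[0,0,0,0.003],[0,0,0,0.005],[0,0,0,0.005]]'  && python3 rd.py
```

```text
time: 20.98
position: [0.5585, -0.0781, 0.1186]
tool_rot: [0.802, 0.597, -0.002, 0.0]
ft_force: [-7.7, -6.3, 15.4]
grip_width: 0.01
grip_force: 20.1
mean [-7.0700e+00 -5.9200e+00  1.5560e+01  5.5849e+02 -7.8050e+01  1.1861e+02
 -1.1700e+00  1.3800e+00  3.1000e-01  2.1160e+01  9.9100e+00] sd [0.55 0.36 0.48]
```

Stop felt (moment +0.31 N m), so the turn is at about 1.60; back off slightly, ease up into the notch and check that it holds.

```bash

python3 -m handwheel '[[0,0,0,-0.003],[0,0,0,-0.005],[0,0,0,-0.005],[0,0,-0.003,-0.005],[0,0,-0.006,-0.005],[0,0,-0.009,-0.005],[0,0,-0.011,-0.005],[0,0,-0.011,-0.005]]'  && python3 rd.py
```

```text
time: 22.0
position: [0.5584, -0.0781, 0.1208]
tool_rot: [0.793, 0.609, -0.002, -0.0]
ft_force: [-5.4, -5.4, 8.3]
grip_width: 0.0097
grip_force: 20.0
mean [-5.5700e+00 -6.2700e+00  7.6700e+00  5.5843e+02 -7.8050e+01  1.2071e+02
 -1.3200e+00  1.0700e+00  1.0000e-02  2.2180e+01  9.8000e+00] sd [0.25 0.43 0.44]
```

```bash

python3 -m handwheel '[[0,0,-0.003,0],[0,0,-0.005,0],[0,0,-0.005,0]]'  && python3 rd.py && python3 -m handwheel '[[0,0,-0.002,0],[0,0,-0.003,0],[0,0,-0.003,0]]'  && python3 rd.py
```

```text
time: 22.6
position: [0.5584, -0.078, 0.1221]
tool_rot: [0.793, 0.609, -0.002, -0.0]
ft_force: [-5.5, -5.4, 7.6]
grip_width: 0.0095
grip_force: 20.0
mean [ -5.44  -5.81   7.57 558.42 -78.04 122.1   -1.32   1.03   0.    22.78
   9.83] sd [0.63 0.56 0.34]
time: 23.2
position: [0.5584, -0.0781, 0.1225]
tool_rot: [0.793, 0.609, -0.002, -0.0]
ft_force: [-4.9, -6.5, 4.4]
grip_width: 0.0097
grip_force: 20.0
mean [ -4.73  -6.72   4.46 558.39 -78.05 122.53  -1.35   0.91   0.    23.38
   9.85] sd [0.56 0.35 0.27]
```

```bash

python3 -m handwheel '[[0,0,-0.0025,0],[0,0,-0.0025,0]]'
python3 -m handwheel '[[0,0,0,0],[0,0,0,0],[0,0,0,0],[0,0,0,0],[0,0,0,0],[0,0,0,0],[0,0,0,0],[0,0,-0.03,0],[0,0,-0.1,0],[0,0,-0.2,0],[0,0,-0.3,0],[0,0,-0.4,0],[0,0,-0.4,0]]' 45
python3 - <<'E'
from fit import *
from scipy.spatial.transform import Rotation as R
o=robot.get_obs();print(o["ft_force"]);w=snap("wrist","pics/w3.png")
T=np.eye(4);T[:3,:3]=R.from_quat(o["tool_rot"]).as_matrix();T[:3,3]=o["position"];w["cam_to_world"]=T@np.array(w["hand_eye"])
r=vision.look_for("wrist","wing")[:2];print([(q["point"],q["conf"]) for q in r])
E
```

```text
time: 23.72
position: [0.5584, -0.0781, 0.1226]
tool_rot: [0.793, 0.609, -0.002, -0.0]
ft_force: [-3.0, -6.5, 0.4]
grip_width: 0.01
grip_force: 20.0
time: 24.8
position: [0.5635, -0.0782, 0.2507]
tool_rot: [0.793, 0.609, 0.004, 0.006]
ft_force: [0.9, -0.6, 0.1]
grip_width: 0.039
grip_force: 0.0
[ 0.87759011 -0.63384127  0.130479  ]
[([194.7, 273.6], 0.86)]
```

View pics/w3.png

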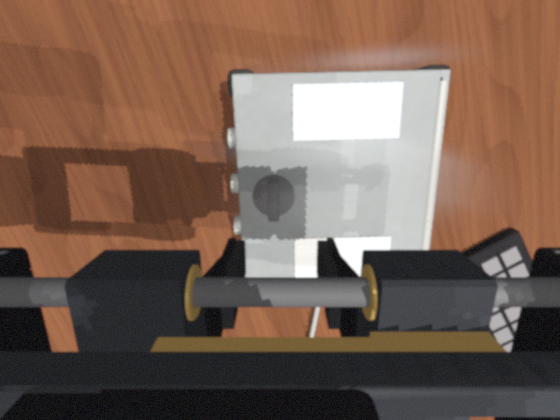

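The picture shows the cover shut and the stud at (195,273) still held in. Its wing lies parallel to the hinge line (the right-hand edge, column ~440), and the gripper is clear above.

```bash
python3 -c "
from rig import job
print(job.hand_in())"
```

```text
the job is handed in; nothing more can be done
None
```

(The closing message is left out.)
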